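Pop the kiln's fuse hatch and swing it right back

TASK

The kiln has lost power and its fuses must be looked at: with the fingertips, gently press down the front edge of the orange hatch once, so that its push-push latch lets go and the hatch pops up by itself; take the fingers off and see that it stays up. Then push the raised hatch back with the outside of the fingers until it rests at its stop, leaning past upright, and come away, leaving it standing open. Do not push it shut again, leave the blue battery hatch shut, and do not lift, carry or knock over any of the things that stand around.

Things in the scene. Friction and masses are not known exactly. Their poses are not given: they have to be found in the camera images.
- fuse_box: Grey metal box screwed to the bench (112 x 104 mm foot plate, 4 mm thick; body 100 x 88 mm), its rim 56 mm high, with an orange hatch on top. Origin: centre of the underside; z up, x from the hatch's front edge towards its hinge (roughly away from the robot), y along the hinge. The box cannot move.
- fuse_press (a point): White ring mark (20 mm) on top of the orange hatch: the place to press. On the hatch's top, mid-width, 47 mm in front of the hinge axis, 13 mm behind the front edge; moves with the hatch. Shut, it is 10 mm above the box's rim. Pressing takes 2 to 6 N; the latch lets go with the mark about 5 mm down; hard stop at 7 mm. Axes turn with the hatch: x from front edge to hinge, z out of its top.
- fuse_hinge (a point): Middle of the orange hatch's hinge axis, along the box's y axis, 61 mm above the bench, 21.5 mm from the box's centre in its +x. Does not move. To swing the popped hatch on: a finger in front of it, tip 20 to 35 mm above this axis, moved level towards the hinge (under 2 N). The hatch is at its (hard) stop when the finger's leading face is 12 mm short of the axis, past 1.62 rad when 20 mm short.
- fuse_edge (a point): Middle of the orange hatch's front edge, 60 mm from the hinge axis; moves with it. The hatch is a smooth plate 56 mm wide, 14 mm thick, with a 26 mm wide latch block on its underside near the front, reaching 23 mm below the hinge axis when shut. Popped up, this edge is about 55 mm above the hinge axis and 24 mm in front of it, the block's lower front 43 mm above and 44 mm in front.
- fuse_lid (a joint): Angle of the orange hatch (rad): 0 shut and latched, negative pressed in (stop -0.15), positive open, 1.57 upright, stop 1.8. Once the latch lets go and the finger rises out of its way, a spring lifts it to about 1.15 rad in 2 s; hinge friction holds it wherever it is left from there on. Pushed shut and in again, it latches again.
- fuse_latch (a joint): Hidden latch pin in the block under the orange hatch, sideways position (m): about +0.001 latched, +0.003 to +0.007 when pressed in and released, about -0.006 once the hatch has popped open.
- batt_box: Another box, just like the first, but with a blue hatch (battery hatch). Same origin and axes. The two boxes may change places.
- batt_lid (a joint): Angle of the blue hatch (rad), 0 shut and latched; it has the same kind of latch and must stay shut.
- jar: Small screw-lid glass jar with a white lid, 45 mm across, 51 mm high, loose on the bench between the two boxes. Origin: centre of the underside.
- dowel: Upright pale wooden dowel, 29 mm across, 100 mm high, loose on the bench between the two boxes or a little beyond them. Origin: centre of the underside.
- marver: Black graphite block, 50 x 50 x 18 mm, loose on the bench beyond the boxes. Origin: centre of the underside.
- green_bead: Green glass ring bead, 25 mm across, 8 mm high, lying flat near the bench's front edge. Origin: centre of the underside.
- nose_pliers: Red-handled pliers, 157 x 55 x 12 mm, lying on the bench at the back right. Origin: centre of the underside.
- paddle: Graphite paddle with a brown handle, 174 x 34 x 23 mm, lying at the right edge of the bench. Origin: centre of the underside.

How it is judged:
By the outcome, as a careful person would: the job done as asked, in the order asked, and still so for the second after the job is handed in, with the robot touching nothing.
It also fails if it takes over 38 s, if anything falls off the work surface, if the arm or the gripper's body presses on something with over 40 N, if the wrist force passes 120 N, or if a joint passes its speed limit or range.

ROBOT

A 7-joint arm with a two-finger parallel gripper is mounted at the origin on a cart in front of the work surface, level with it; the furniture and walls round the work are solid. World frame = base frame: x ahead of the robot, y to its left, z up, the work surface at z = 0. Lengths are in m, angles in rad, forces in N, time in s.
With the tool pointing down it reaches from about 0.425 to 1.025 m from the base axis. Payload 9.4 kg.
Tool frame: the origin (TCP) lies midway between the tips of the shut fingers; the grasp point (between the pads) lies 19 mm behind it (bot.pinch_z is the distance from the TCP to the grasp point, in m); y points along the fingers, x is the direction in which the jaws open and shut, and the axes are right-handed (so a half turn about y gives the same grasp; the last joint's range is limited). The gripper opens to 85 mm and grips with 20 to 120 N. Pads are 22 mm wide; open, the fingers measure 114 mm over their backs; the gripper's body (76 mm by 85 mm) begins 54 mm behind the grasp point. The pads swing forward as they close: fully open they stand 13 mm farther back than shut.
Start: joints at [1.197, 0.599, -0.003, 1.599, 0.002, 0.943, -0.08], TCP at [0.212, -0.693, 0.231] pointing down, gripper open.
Joint ranges: [-2.57, 2.57], [-0.35, 1.97], [-1.29, 1.29], [0.11, 2.56], [-1.05, 4.19], [0.11, 1.86], [-2.63, 2.63]. Speed limits (rad/s): [2.22, 2.22, 3.01, 3.01, 3.14, 3.14, 3.14].

INTERFACE

Orientations are given as a rotation vector (axis times angle).
In Python, from plant import bot, jaws, solver, optics, finder gives the robot as it stands. Calls block until the motion is done:
- bot.movep(position, orientation): joint-space move of the TCP to a pose.
- bot.movel(position, ori=None, v=0.15, max_force=None): straight line of the TCP; ori=None keeps the orientation; v is the mean speed in m/s. With max_force (N) it stops when the force on the tool has changed by that much, and returns True; else False.
- bot.goto_joints(angles): joint-space move.
- jaws.let_go() and jaws.close(grasp_force=None): open the fingers fully, or close them until they stop; grasp_force is the grip in N (None keeps the last).
- bot.dwell(seconds).
- solver.inverse_kinematics(position, orientation): joint angles nearest the present ones, or None.
- bot.observe(): the state.
- optics.get_image(name): name is "scene" or "top"; returns a dict with "image" (400x640x3 uint8, red, green, blue), "range_z" (400x640 float32, m along the optical axis (not along the pixel's ray), 0 where there is no reading), "fx", "fy", "cx", "cy" (pixels), "k1" (the pictures are not rectified: a ray, as slopes to the right and down, at radius r is drawn at 1 + k1 r^2 times it, then the intrinsics apply), "rvec" (rotation vector, rad) and "tvec" (3), from world to camera coordinates, as OpenCV has them. Camera axes: x right, y down, z forward; pixel columns grow to the right and rows downward; lengths in m; the calibration is good to about 2 mm. A picture is of the moment at which its call begins.
A pose or a line that the arm cannot do raises bot.IKError and nothing moves.
- bot.close_job(): hands the job in, once; it reports no verdict.
Trained networks look in the newest picture that a camera, given by its name, has taken for a name from the list of things; names that differ only in an ending like _2 or _b are one class to them, and where a whole thing is asked for, a point or a joint stands for the part that bears it (a point fixed in the world has none). Each returns a list of dicts, best first, with "confidence" (0 to 1); they miss things now and then, are a little off and sometimes report something else, mostly with a low value. They report only what shows in the picture. A call takes as long as a camera call.
- finder.spot_in(camera, target): "box" ([left, top, right, bottom] in pixels, round what is visible of it).
- finder.pinpoint(camera, target): "centre" ([column, row] in pixels: a listed point, or the origin of a listed thing).
The state is a dict: "time_s": time; "joints": joint angles; "joint_velocities": joint speeds; "joint_torque": joint torques, N m; "tcp_pos": TCP position; "eef_rot": TCP orientation; "wrist_force": force on the tool from outside, world axes, zero at the start; "moment": the same for the moment, N m; "grip_width": finger opening in m.
Only numpy, scipy, OpenCV 4.12 (cv2) and the standard library are available. Lean on these libraries where they do the work, as an engineer would, in place of code of your own. Each camera call takes 0.05 s, during which the arm holds its last target.

## Working session

There is one attempt and no reset: what is moved stays moved. The work goes in short steps, each a Python script; the robot and the scene stay as the last script left them, time stands still between calls to the robot, and variables do not carry over. Pictures are saved under pics/ and viewed, and the job is handed in when it is done.

```bash
mkdir -p pics
cat > h.py <<'E'
import numpy as np, cv2
from plant import bot, jaws, solver, optics, finder
def snap(n,f=None):
    d=optics.get_image(n)
    if f: cv2.imwrite('pics/'+f,d['image'][:,:,::-1])
    return d
def cam(d):
    K=np.array([[d['fx'],0,d['cx']],[0,d['fy'],d['cy']],[0,0,1.]]); D=np.array([d['k1'],0,0,0.])
    R=cv2.Rodrigues(np.array(d['rvec'],float))[0]; t=np.array(d['tvec'],float).reshape(3)
    return K,D,R,t
def ray(d,uv):
    K,D,R,t=cam(d)
    p=cv2.undistortPoints(np.array([[uv]],float),K,D)[0,0]
    return -R.T@t, R.T@np.array([p[0],p[1],1.])
def atz(d,uv,z):
    c,r=ray(d,uv); return c+r*(z-c[2])/r[2]
def proj(d,X):
    K,D,R,t=cam(d)
    return cv2.projectPoints(np.array(X,float).reshape(-1,1,3),R@np.zeros((3,3))*0+np.array(d['rvec'],float).reshape(3,1) if 0 else np.array(d['rvec'],float),t,K,D)[0].reshape(-1,2)
def cloud(d):
    K,D,R,t=cam(d); h,w=d['range_z'].shape
    u,v=np.meshgrid(np.arange(w),np.arange(h))
    p=cv2.undistortPoints(np.stack([u,v],-1).reshape(-1,1,2).astype(float),K,D).reshape(h,w,2)
    z=d['range_z'][...,None]
    return (np.concatenate([p*z,z],-1)-t)@R
E
python3 - <<'E'
from h import *
for n in ('scene','top'):
    d=snap(n,n+'0.png')
    print(n,'cam',np.round(ray(d,(320,200))[0],3))
    for t in ['fuse_box','fuse_press','fuse_hinge','fuse_edge','batt_box','jar','dowel','marver']:
        r=finder.pinpoint(n,t)[:2]
        print(t,[(np.round(x['centre'],1),round(x['confidence'],2)) for x in r], [np.round(atz(d,x['centre'],{'fuse_press':.066,'fuse_hinge':.061,'fuse_edge':.061}.get(t,0)),4) for x in r])
s=bot.observe();print(s)
E
```

```text
scene cam [0.141 0.607 0.673]
fuse_box [(array([297.2, 266. ]), 0.97)] [array([0.5692, 0.0849, 0.    ])]
fuse_press [(array([302.4, 252.4]), 0.64)] [array([0.5412, 0.0994, 0.066 ])]
fuse_hinge [(array([287.7, 241.8]), 0.88)] [array([0.5893, 0.0857, 0.061 ])]
fuse_edge [(array([311.8, 254.9]), 0.82)] [array([0.5242, 0.0909, 0.061 ])]
batt_box [(array([378.1, 197.1]), 0.73), (array([287.3, 241.4]), 0.67)] [array([ 0.5402, -0.2317,  0.    ]), array([0.6355, 0.0333, 0.    ])]
jar [(array([344. , 236.9]), 0.63)] [array([ 0.5336, -0.0504,  0.    ])]
dowel [(array([316.9, 222.2]), 0.8)] [array([ 0.6171, -0.061 ,  0.    ])]
marver [(array([316. , 222.6]), 0.18)] [array([ 0.6181, -0.0586,  0.    ])]
top cam [ 0.5   -0.045  1.17 ]
fuse_box [(array([364.2, 132.4]), 0.69), (array([244.6, 209.9]), 0.58)] [array([ 0.7599, -0.1897,  0.    ]), array([0.5599, 0.1002, 0.    ])]
fuse_press [] []
fuse_hinge [(array([250.5, 198. ]), 0.64)] [array([0.5847, 0.0798, 0.061 ])]
fuse_edge [(array([242.1, 223.4]), 0.82), (array([306.2, 188.4]), 0.25)] [array([0.5254, 0.0974, 0.061 ]), array([ 0.6102, -0.0487,  
[... 293 characters left out ...]
0089, 0.    ])]
{'time_s': 0.9, 'joints': array([ 1.19730523,  0.59928093, -0.00252352,  1.59939484,  0.00178223,
        0.94290109, -0.0797813 ]), 'joint_velocities': array([-0.00032094,  0.00031212, -0.00084152, -0.00062089, -0.00111769,
       -0.00193746,  0.0006429 ]), 'joint_torque': array([ 1.03594386e-03, -7.76200318e+01,  1.56367421e+00, -2.58383220e+01,
        1.23839022e-02,  1.96292822e-03,  6.83557445e-06]), 'tcp_pos': array([ 0.21204114, -0.69330119,  0.23129002]), 'eef_rot': array([-1.33515212,  0.98780151, -0.98781028]), 'wrist_force': array([ 0.27060203, -0.29125589, -0.48481464]), 'moment': array([-0.00332776,  0.03831377, -0.02719245]), 'grip_width': 0.08551411944764523}
```

View images.

View pics/scene0.png

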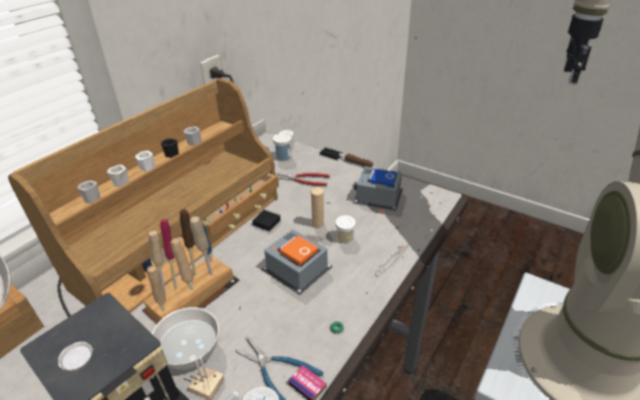

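View pics/top0.png

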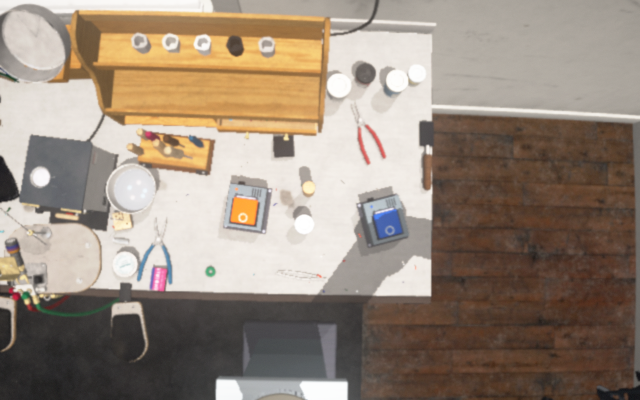

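Run:
```python
from h import *
d=snap('top'); im=d['image']; 
cv2.imwrite('pics/topc.png',cv2.resize(im[120:270,190:430,::-1],None,fx=3.3,fy=3.3,interpolation=cv2.INTER_CUBIC))
hsv=cv2.cvtColor(im,cv2.COLOR_RGB2HSV); P=cloud(d)
for n,lo,hi in (('orange',(5,120,100),(20,255,255)),('blue',(95,100,60),(125,255,255))):
    m=cv2.inRange(hsv,lo,hi); k,l,s,c=cv2.connectedComponentsWithStats(m)
    for i in np.argsort(-s[1:,4])[:2]+1:
        mm=l==i; r=cv2.minAreaRect(np.argwhere(mm)[:,::-1].astype(np.float32))
        print(n,s[i],c[i],r,np.median(P[mm],0))
        print(np.round([atz(d,p,.066) for p in cv2.boxPoints(r)],4))
print(cv2.Rodrigues(bot.observe()['eef_rot'])[0].round(3))
```

```text
orange [   50    11   280   124 23690] [207.59425918  71.17002955] ((188.95977783203125, 69.88453674316406), (276.62347412109375, 117.7420654296875), 2.602562189102173) [0.84852525 0.16402507 0.16768751]
[[ 0.7538  0.5711  0.066 ]
 [ 1.0508  0.5863  0.066 ]
 [ 1.0255 -0.0952  0.066 ]
 [ 0.7362 -0.0883  0.066 ]]
orange [ 138  135   75   35 1355] [177.53062731 154.30405904] ((175.04295349121094, 151.29855346679688), (73.25059509277344, 32.04204177856445), 3.5035314559936523) [0.68395207 0.24947003 0.03623423]
[[0.6551 0.3461 0.066 ]
 [0.7308 0.3456 0.066 ]
 [0.7235 0.1724 0.066 ]
 [0.6483 0.1739 0.066 ]]
blue [373 209  29  29 513] [387.00779727 222.42300195] ((387.2059020996094, 223.32354736328125), (24.496097564697266, 24.496097564697266), 75.96376037597656) [ 0.53628057 -0.23517869  0.06833065]
[[ 0.5531 -0.2034  0.066 ]
 [ 0.5682 -0.2588  0.066 ]
 [ 0.5132 -0.2735  0.066 ]
 [ 0.4983 -0.2181  0.066 ]]
blue [165 251   6  32  67] [168.53731343 267.49253731] ((168.5151824951172, 266.3599853515625), (31.392446517944336, 3.04018235206604), 82.14668273925781) [0.41478647 0.27721478 0.0128285 ]
[[0.4574 0.2731 0.066 ]
 [0.4585 0.2662 0.066 ]
 [0.3876 0.2538 0.066 ]
 [0.3865 0.2608 0.066 ]]
[[ 0.292 -0.     0.956]
 [-0.956  0.     0.292]
 [-0.    -1.    -0.   ]]
```

View pics/topc.png

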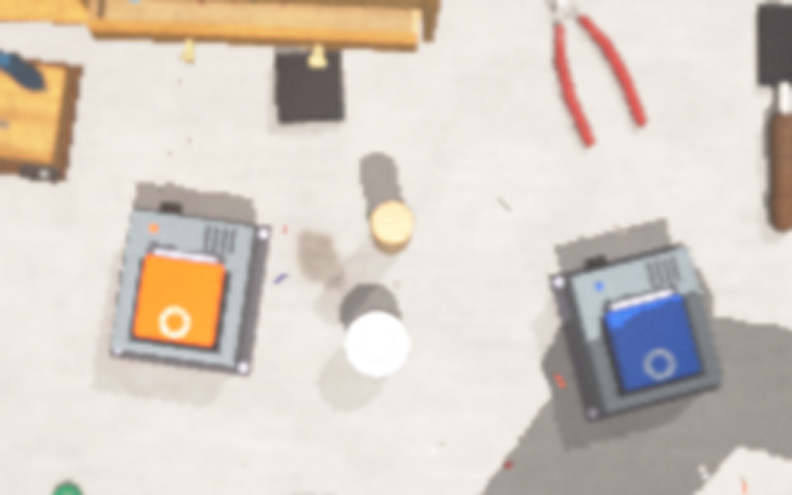

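Run:
```python
from h import *
for n,roi in (('top',(225,175,270,235)),('scene',(275,230,325,275))):
    d=snap(n); im=d['image']; hsv=cv2.cvtColor(im,cv2.COLOR_RGB2HSV); P=cloud(d)
    x0,y0,x1,y1=roi; M=np.zeros(im.shape[:2],np.uint8);M[y0:y1,x0:x1]=1
    m=cv2.inRange(hsv,(3,140,120),(20,255,255))*M
    # fill ring
    cs,_=cv2.findContours(m,cv2.RETR_EXTERNAL,cv2.CHAIN_APPROX_NONE); c=max(cs,key=cv2.contourArea)
    mf=cv2.drawContours(np.zeros_like(m),[c],-1,1,-1)
    p=c[:,0,:].astype(float)
    W=np.array([atz(d,q,.066)[:2] for q in p])
    r=cv2.minAreaRect(W.astype(np.float32)); print(n,'rect',r); print(cv2.boxPoints(r).round(4), 'z',np.median(P[mf>0],0), np.percentile(P[mf>0][:,2],[5,95]))
    ring=(cv2.inRange(hsv,(0,0,160),(180,130,255))>0)&(cv2.erode(mf,np.ones((3,3)))>0)
    if ring.any(): print('ring',np.argwhere(ring)[:,::-1].mean(0),atz(d,np.argwhere(ring)[:,::-1].mean(0),.066),ring.sum())
```

```text
top rect ((0.5541905164718628, 0.09370642900466919), (0.057407915592193604, 0.05768398940563202), 83.23300170898438)
[[0.5222 0.0686]
 [0.5794 0.0618]
 [0.5862 0.1188]
 [0.5289 0.1256]] z [0.55384965 0.09323289 0.06853703] [0.06439056 0.07186591]
ring [242.41269841 217.38095238] [0.53915875 0.09651001 0.066     ] 63
scene rect ((0.5517069101333618, 0.09701104462146759), (0.05929393321275711, 0.0628584548830986), 83.30754852294922)
[[0.517  0.0712]
 [0.5795 0.0639]
 [0.5864 0.1228]
 [0.5239 0.1301]] z [0.55107397 0.09691708 0.06588044] [0.05892447 0.06832341]
ring [303.96363636 250.52727273] [0.5417289  0.09319042 0.066     ] 55
```

```bash
cat >> h.py <<'E'
a=-0.122; ex=np.array([np.cos(a),np.sin(a),0]); ey=np.array([-np.sin(a),np.cos(a),0])
H=np.array([.586,.0895,.061])
Rt=np.stack([-ey,[0,0,-1],ex],1); ORI=cv2.Rodrigues(Rt)[0].ravel()
def at(f,z): # f: m in front of hinge axis
    p=H-ex*f; p[2]=z; return p
def F(): return np.array(bot.observe()['wrist_force'])
E
python3 - <<'E'
from h import *
print(np.linalg.det(Rt), solver.inverse_kinematics(at(.048,.15),ORI))
jaws.close(20); print(bot.observe()['time_s'])
bot.movep(at(.048,.13),ORI); s=bot.observe(); print(s['time_s'],s['tcp_pos'],s['grip_width'])
bot.movel(at(.048,.078),v=.08); print(F(),bot.observe()['time_s'])
d=snap('scene','scene1.png'); 
cv2.imwrite('pics/scene1c.png',cv2.resize(d['image'][190:300,230:390,::-1],None,fx=5,fy=5,interpolation=cv2.INTER_CUBIC))
d=snap('top')
cv2.imwrite('pics/top1c.png',cv2.resize(d['image'][160:260,190:350,::-1],None,fx=5,fy=5,interpolation=cv2.INTER_CUBIC))
print(bot.observe()['time_s'])
E
```

```text
1.0 [-0.27068647  0.49870522 -0.01184834  2.08383177  0.01068355  0.5591108
 -1.98294497]
1.8167
4.8333 [0.53863322 0.09458144 0.13007465] -2.26955560185068e-05
[-0.22491162 -0.50428543 -0.68692256] 5.6333
5.7333
```

View pics/scene1c.png

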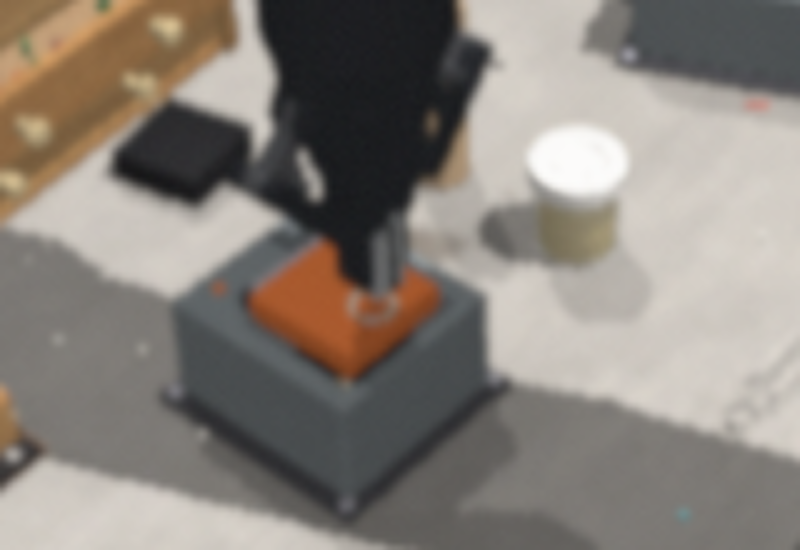

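View pics/top1c.png

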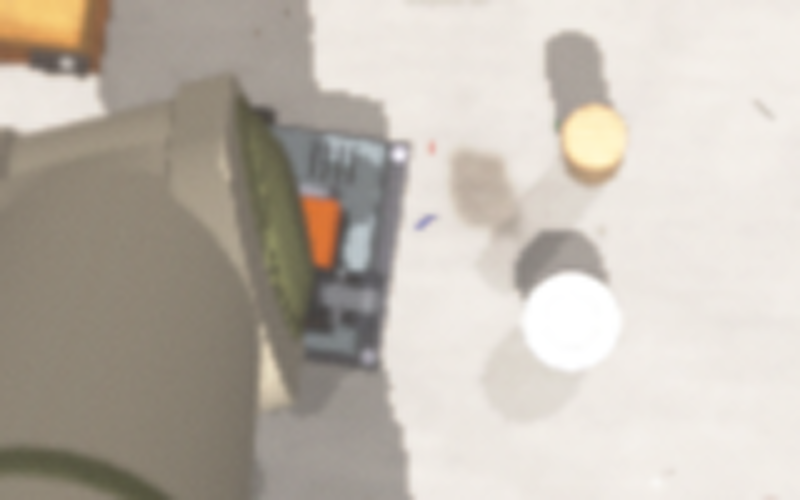

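Run:
```python
from h import *
f0=F()
bot.movel(at(.048,.069),v=.03)
for z in np.arange(.0675,.0575,-.0007):
    bot.movel(at(.048,z),v=.02)
    f=(F()-f0); s=bot.observe(); print(round(z,4),s['tcp_pos'][2].round(4),f.round(2))
    if f[2]>7 : break
    if z<.0618 and f[2]>5.5: break
print(s['time_s'])
```

```text
0.0675 0.0675 [ 0.03 -0.25  0.45]
0.0668 0.0668 [-0.3   0.36  0.38]
0.0661 0.0661 [-0.11 -0.62 -0.05]
0.0654 0.0655 [-1.22  0.37  3.83]
0.0647 0.0647 [-1.32  0.06  3.71]
0.064 0.0639 [-1.67  0.2   4.06]
0.0633 0.0632 [-1.49  0.4   2.88]
0.0626 0.0625 [-2.33  0.45  3.55]
0.0619 0.0618 [-1.58 -0.19  3.61]
0.0612 0.0612 [-1.91  0.52  4.47]
0.0605 0.0607 [-2.46  0.13  6.31]
8.9333
```

Run:
```python
from h import *
bot.movel(at(.052,.15),v=.12)
bot.movel(at(.10,.16),v=.12)
print(bot.observe()['time_s'])
bot.dwell(1.0)
for i in (2,):
  d=snap('scene'); 
  cv2.imwrite('pics/scene2c.png',cv2.resize(d['image'][190:300,230:390,::-1],None,fx=5,fy=5,interpolation=cv2.INTER_CUBIC))
print(bot.observe()['time_s'],F())
for e,f,z in ((0,.024,.116),):
  print('exp edge px',proj(d,[at(f,z)]), [(x['centre'],x['confidence']) for x in finder.pinpoint('scene','fuse_edge')[:2]])
```

```text
10.3917
11.4417 [-0.57799841  0.6569394   0.38073194]
exp edge px [[294.6968717  227.94355701]] [([294.1, 222.9], 0.69)]
```

View pics/scene2c.png

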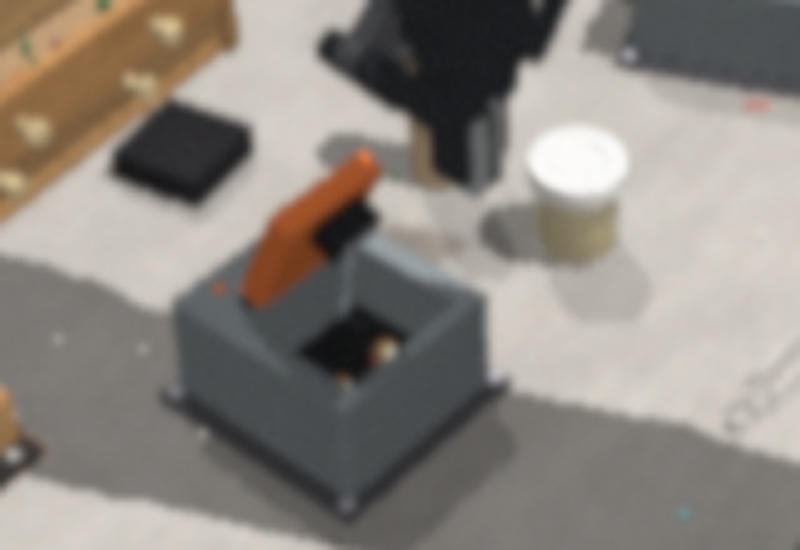

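The hatch has popped up: its orange edge is near crop (365,160) and the black latch block shows beneath it. The fingers are clear of it. Next I push it back.

Run:
```python
from h import *
bot.movel(at(.10,.089),v=.12)
f0=F()
r=bot.movel(at(.037,.089),v=.06,max_force=6)
s=bot.observe(); print(r,s['time_s'],np.dot(H-s['tcp_pos'],ex),F()-f0)
for f in np.arange(.035,.0145,-.0015):
    r=bot.movel(at(f,.089),v=.04)
    s=bot.observe(); fx=np.dot(F()-f0,ex); print(round(f,4),round(np.dot(H-s['tcp_pos'],ex),4),fx.round(2))
    if fx<-7: break
d=snap('scene'); 
cv2.imwrite('pics/scene3c.png',cv2.resize(d['image'][190:300,230:390,::-1],None,fx=5,fy=5,interpolation=cv2.INTER_CUBIC))
print(s['time_s'])
```

```text
False 13.4333 0.03726747414361697 [-0.0455176  -1.97200589 -0.70932839]
0.035 0.0349 0.35
0.0335 0.0334 -0.42
0.032 0.0319 -1.03
0.0305 0.0303 -0.26
0.029 0.0288 -0.44
0.0275 0.0273 -0.73
0.026 0.0258 -0.9
0.0245 0.0243 -0.28
0.023 0.0231 -1.47
0.0215 0.0229 -4.97
0.02 0.0228 -9.08
16.1833
```

View pics/scene3c.png

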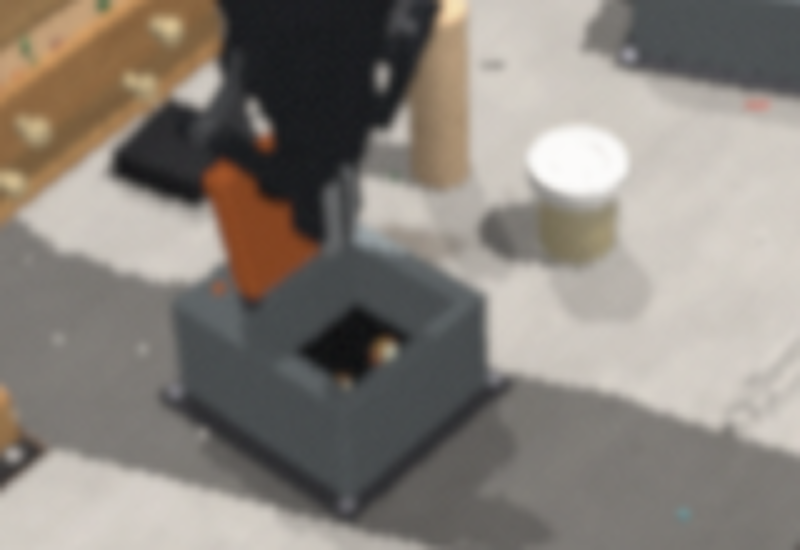

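The fingers stopped at 0.0229 m, about 12 mm short of the axis allowing for the finger's half-width, so the hatch is at its hard stop. I back off.

Run:
```python
from h import *
bot.movel(at(.09,.089),v=.1)
bot.movel(at(.11,.22),v=.15)
d=snap('scene')
cv2.imwrite('pics/scene4c.png',cv2.resize(d['image'][150:310,230:430,::-1],None,fx=4,fy=3.7,interpolation=cv2.INTER_CUBIC))
print([(x['centre'],x['confidence']) for x in finder.pinpoint('scene','fuse_edge')[:2]])
th=1.8
for th in (1.57,1.8): print(th,proj(d,[at(.06*np.cos(th),.061+.06*np.sin(th))]))
print(bot.observe()['time_s'],F())
```

```text
[([284.0, 215.6], 0.63)]
1.57 [[285.89963349 221.11580594]]
1.8 [[281.12975031 218.99120618]]
18.2167 [0.64405119 0.04895416 0.54585552]
```

View pics/scene4c.png

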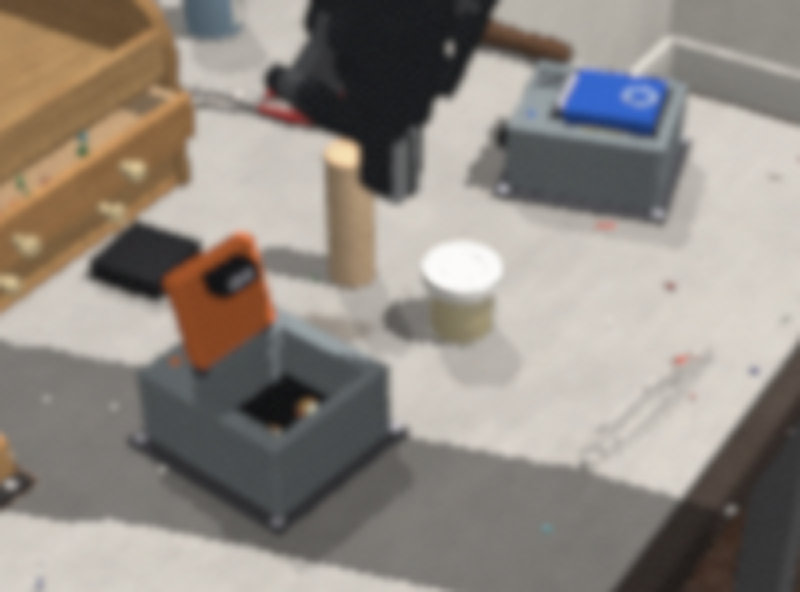

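The orange hatch (crop (220,300)) stands open, leaning past upright. The blue hatch is shut, the jar and dowel are upright, and the gripper is clear.

Run:
```python
from h import *
bot.dwell(.5)
d=snap('scene'); print([(x['centre'],x['confidence']) for x in finder.pinpoint('scene','fuse_edge')[:1]])
bot.close_job();
```

```text
[([284.1, 218.3], 0.57)]
the job is handed in; nothing more can be done
```

The orange hatch is open and standing at its stop, and I handed the job in with the arm clear. The clock read about 19 s of the 38 s allowed.

- **Press:** I pressed down once on the ring mark with the shut fingertips. The force reached about 6.3 N, just over the 2 to 6 N stated for pressing. The fingertips went 5 mm down from first contact.
- **Pop-up:** I took the fingers off, and the picture about a second later showed the hatch raised by itself.
- **Push back:** I pushed it with the side of the fingers at under 2 N until the force rose to about 9 N. The leading face was then about 12 mm short of the hinge axis, which matches the hard stop. I then backed away and up.

**Last checks:** The final picture shows the hatch leaning past upright, the blue hatch shut, and the jar, dowel and graphite block standing where they were. The network's hatch-edge reading stayed within 3 px over the last half second. Its column lay between the upright and full-stop predictions, but its row was a few pixels off one of the two readings. The calibration and network error are too large to give an exact angle from it. The evidence that it reached the stop is the rise in contact force and the fingers' position, and nothing disagreed with that.

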